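# Match the pressure dials of an etching press

### The job

The left pressure dial of the tabletop etching press is already set and the right one has been backed off. Push the right dial's upright handle round clockwise with a fingertip, lightly and without gripping it, until its pointer stands at the same reading on its scale as the left dial's pointer, to within half a scale division, then take the hand clear. Leave the left dial and the loose things on the table as they are.

Things in the scene. Friction and masses are not known exactly. Their poses are not given: they have to be found in the camera images.
- left_dial (a joint): angle of the left dial (rad): 0 at the first scale line, growing as the dial turns clockwise seen from above. It stands somewhere from 1.0 to 2.3 rad (the 7th to the 14th scale line, or between lines) and is the setting to copy. It turns as easily as the right one and must not be touched.
- right_dial (a joint): angle of the right dial (rad), measured like the left one: 0 at the first scale line, growing clockwise seen from above; stops at 0 and 2.7. It starts between 0 and 0.45. Stiff by friction (0.14 N m, about 4 N at the handle) and without spring: it stays where it is left. Equal angles of the two dials mean equal readings and parallel pointers.
- left_hub (a point): centre of the left dial's small raised cap, on its vertical axis; left means the robot's left (+y). The two dials are identical and stand on the two side frames of the press, 320 mm apart. Axes as for right_hub.
- right_hub (a point): centre of the right dial's small raised cap (29 mm above the turning body's foot, about 0.237 m above the table), on its vertical axis. The dial is a black disc handwheel of 96 mm diameter, its flat top face 4 mm below this point, over a fixed white scale plate of 140 mm diameter whose face is 28 mm below this point. Turns with the dial: its x axis points along the dial's pointer, z is up; the handle stands on the -x side.
- left_pointer (a point): tip of the left dial's dark steel pointer, 69.5 mm from the axis, just over its scale plate.
- right_pointer (a point): tip of the right dial's dark steel pointer, 69.5 mm from the axis and 24.5 mm below the hub point. The fixed scale under it has 16 black lines, 10 degrees (0.175 rad) apart, over 150 degrees, every fifth one longer, the same on both dials; the first line points straight along the press away from the robot side. A white index line on top of the handwheel lies over the pointer.
- right_handle: upright black handle (plain round grip that revolves freely on its own pin, as on any machine handwheel) standing on the right handwheel, 37 mm from the dial's axis, exactly opposite the pointer; 18 mm diameter, 45 mm tall. Origin at its foot on the wheel's top face (z about 0.233 m), z up. The push needed is about 4 N; more than 20 N is too rough. Nothing else stands above the wheel but the 4 mm hub cap, so a finger can follow it round.
- press: tabletop etching press, fixed: two dark side frames 320 mm apart with the dials on top, steel rollers between them, bed 480 x 250 mm running through at 0.10 m height. Origin on the table under the middle between the frames; x along the bed (away from the robot), y from the right dial to the left one. Scale plates' top 0.207 m, handles' top 0.278 m above the table; a crank stands out on the left side.
- ink_jar: loose closed black ink jar, 80 mm diameter, 88 mm tall, on the table to the right of the press. Origin at its underside.
- white_jar: loose closed white jar of the same size, near the black one. Origin at its underside.
- brayer: loose ink roller lying on the table: dark rubber roll 40 mm diameter, 100 mm long, with a red handle reaching 165 mm along -x. Origin on the table under the roll.

How it is judged:
At the end, for the whole second after the job is handed in: The right dial reads the same as the left to within half a scale division (5 degrees, 0.087 rad) and is at rest; the left dial's pointer tip is within 3 mm and the jars and the brayer within 15 mm of where they stood (angle between the x axis of right_hub and the x axis of left_hub, either way round below 0.087 rad and velocity of joint right_dial between -0.02 and 0.02 rad/s and distance of left_pointer from where it was at the start of the episode below 0.003 m and distance of each of ink_jar, white_jar, brayer from where it was at the start of the episode below 0.015 m); the robot touches nothing.
It fails at once if the left dial is turned (pointer tip moved more than 3 mm) (distance of left_pointer from where it was at the start of the episode above 0.003 m).
It fails at once if the right handle is gripped or forced (more than 20 N from the fingers) (contact force between the fingers and right_handle above 20 N).
It fails at once if a jar or the brayer is moved or lifted (more than 15 mm) (distance of any of ink_jar, white_jar, brayer from where it was at the start of the episode above 0.015 m).
It also fails if it takes over 38 s, if anything falls off the work surface, if the arm or the gripper's body presses on something with over 40 N, if the wrist force passes 120 N, or if a joint passes its speed limit or range.

### The arm

A 6-joint arm with a two-finger parallel gripper is mounted at the origin on the work surface. World frame = base frame: x ahead of the robot, y to its left, z up, the work surface at z = 0. Lengths are in m, angles in rad, forces in N, time in s.
With the tool pointing down it reaches from about 0.35 to 0.975 m from the base axis. Payload 17.4 kg.
Tool frame: the origin (TCP) lies midway between the tips of the shut fingers; the grasp point (between the pads) lies 19 mm behind it (manip.grip_point_offset is the distance from the TCP to the grasp point, in m); z points along the fingers, y is the line along which they close (so a half turn about z gives the same grasp; the last joint's range is limited). The gripper opens to 85 mm and grips with 20 to 120 N. Pads are 22 mm wide; open, the fingers measure 114 mm over their backs; the gripper's body (76 mm by 85 mm) begins 54 mm behind the grasp point. The pads swing forward as they close: fully open they stand 13 mm farther back than shut.
Start: joints at [1.205, 0.116, 1.442, -0, 1.584, -0.038], TCP at [0.217, 0.639, 0.231] pointing down, gripper open.
Joint ranges: [-2.83, 2.83], [-0.83, 2.19], [0.07, 2.5], [-1.14, 4.28], [0.01, 3], [-2.97, 2.97]. Speed limits (rad/s): [1.89, 1.89, 2.22, 3.14, 3.14, 3.14].

### API

Orientations are given as [roll, pitch, yaw] about the fixed x, y, z axes, in that order (R = Rz(yaw) Ry(pitch) Rx(roll)).
In Python, from plant import manip, imaging, job gives the robot as it stands.
- The arm moves only by the shell command python3 -m jog 'ROWS' [OPENING]. ROWS is JSON, a list of rows, each a list of 6 numbers: the shift along the world's x, y, z in cm, then the turn, a rotation vector about the world's x, y, z in rad. A call has 1 to 8 rows; each row shifts and turns the commanded pose from where the row before left it; what a row does not reach is not made up. A row lasts 1/12 s, in which the tool goes at most 41.7 mm and 7.16 degrees, less where a joint would pass 70% of its speed; a pose out of reach is approached as far as the arm can. A call with a gripper value outside its range is refused whole. OPENING is the finger opening in cm, from 0 to 8.54, set as the call begins (- or left out, the last holds). The fingers move at their own pace and stop on an object; the grip force is fixed at half the most. Time passes only in rows, so rows that do not move let the fingers close. It gives the time, the measured TCP pose, the force, the opening and the grip force at its end, in the units of the state.
- manip.get_state(): the state, without advancing time (a new reading comes with each control period).
- imaging.read_camera(name): name is "side" or "top"; returns the picture (384x512x3 uint8, red, green, blue); there is no depth.
- imaging.get_calibration(name): a dict with "K" (3x3 intrinsics, pixels), "camera_from_world" (4x4, takes a point from world to camera coordinates). Camera axes: x right, y up, looking along -z (the intrinsics and any distortion apply to the point x, -y, -z); pixel columns grow to the right and rows downward; lengths in m; the calibration is good to about 2 mm. A picture is of the moment at which its call begins. get_calibration takes no time and is no camera call.
- job.job_done(): hands the job in; it is judged then, once.
The state is a dict: "time_s": time; "joint_pos": joint angles; "joint_velocities": joint speeds; "effort": joint torques, N m; "position": TCP position; "orientation": TCP orientation; "wrist_force": force on the tool from outside, world axes, zero at the start; "moment": the same for the moment, N m; "gripper_width": finger opening in m; "gripper_force": force on a finger pad.
Only numpy, scipy, OpenCV 4.12 (cv2) and the standard library are available. Lean on these libraries where they do the work, as an engineer would, in place of code of your own. Each camera call takes 0.05 s, during which the arm holds its last target. There are 200 camera calls.

## Working session

There is one attempt and no reset: what is moved stays moved. The work goes in short steps, Python scripts to look and compute and a shell command to move; the robot and the scene stay as the last step left them, time stands still between calls to the robot, and variables do not carry over. Pictures are saved under pics/ and viewed, at most 10 in all, crops included, and the job is handed in when it is done.

```bash
mkdir -p pics; python3 - <<'E'
from plant import manip, imaging
import cv2
for n in("top","side"):
    im=imaging.read_camera(n); cv2.imwrite(f"pics/{n}0.png",im[:,:,::-1])
    c=imaging.get_calibration(n); print(c)
print(manip.get_state())
E
```

```text
{'K': array([[398.38239826,   0.        , 253.54355462],
       [  0.        , 398.38239826, 193.66516759],
       [  0.        ,   0.        ,   1.        ]]), 'camera_from_world': array([[ 0.0053073 , -0.99996689,  0.00616798, -0.07888092],
       [ 0.99801113,  0.00568416,  0.06278124, -0.57832628],
       [-0.06281422,  0.00582251,  0.99800825, -1.31473862],
       [ 0.        ,  0.        ,  0.        ,  1.        ]])}
{'K': array([[438.75948624,   0.        , 259.03236648],
       [  0.        , 438.75948624, 188.04716706],
       [  0.        ,   0.        ,   1.        ]]), 'camera_from_world': array([[ 0.99911761, -0.04167363,  0.00522653, -0.5787872 ],
       [ 0.02829113,  0.7597454 ,  0.64960491, -0.05289234],
       [-0.03104223, -0.64888384,  0.760254  , -1.5525443 ],
       [ 0.        ,  0.        ,  0.        ,  1.        ]])}
{'time_s': 0.1, 'joint_pos': array([ 1.20518984e+00,  1.16427784e-01,  1.44220313e+00,  7.01227255e-06,
        1.58399013e+00, -3.77951399e-02]), 'joint_velocities': array([-0.00029622, -0.00069859, -0.00144537,  0.00024692, -0.00125818,
        0.00069829]), 'effort': array([ 1.94500579e-03, -7.33651257e+01, -6.33796120e+01,  2.66088485e-06,
        5.22583898e-03, -9.72643704e-06]), 'position': array([0.21727331, 0.63889523, 0.23064   ]), 'orientation': array([-3.14056527e+00, -4.58654971e-05,  2.81378137e+00]), 'wrist_force': array([-0.15867012, -0.11828278, -0.60048442]), 'moment': array([ 0.06091002, -0.02922979, -0.0159056 ]), 'gripper_force': 0.0, 'gripper_width': 0.08580143909297398}
```

View pics/top0.png

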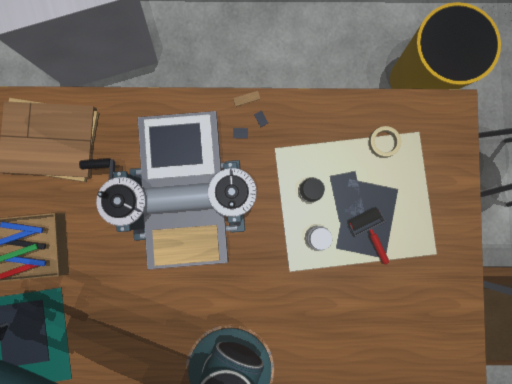

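View pics/side0.png

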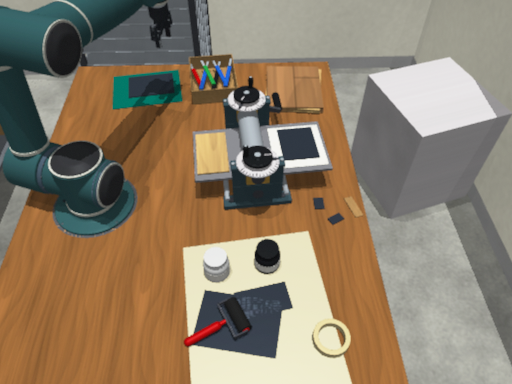

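The top view shows the left dial at about (121,201) and the right at about (232,191). The jars and brayer are well to the right. Next I'll rectify both dials on the scale plane.

```bash
cat > h.py <<'E'
import numpy as np, cv2
from plant import manip, imaging
def proj(n,P):
    c=imaging.get_calibration(n);P=np.atleast_2d(P)
    q=(c["camera_from_world"]@np.c_[P,np.ones(len(P))].T)[:3]
    u=c["K"]@np.array([q[0],-q[1],-q[2]]); return (u[:2]/u[2]).T
def back(n,px,z):
    c=imaging.get_calibration(n);T=c["camera_from_world"];R=T[:3,:3]
    o=-R.T@T[:3,3]; d=np.linalg.inv(c["K"])@np.r_[px,1]; d=R.T@(d*[1,-1,-1])
    return o+d*(z-o[2])/d[2]
def rect(n,im,ctr,z,half=.09,N=400):
    # world-aligned: up=+x, left=+y
    w=[[ctr[0]+a*half,ctr[1]+b*half,z] for a,b in((1,1),(1,-1),(-1,-1),(-1,1))]
    H=cv2.getPerspectiveTransform(proj(n,w).astype('f4'),np.float32([[0,0],[N,0],[N,N],[0,N]]))
    return cv2.warpPerspective(im,H,(N,N),flags=cv2.INTER_CUBIC)
E
python3 - <<'E'
from h import *
im=imaging.read_camera("top")
out=[]
for p in((121,201),(232,191)):
    c=back("top",p,.22);print(c)
    out.append(rect("top",im,c,.207))
cv2.imwrite("pics/r0.png",np.hstack(out)[:,:,::-1])
E
```

```text
[0.54312668 0.30050704 0.22      ]
[ 0.57329839 -0.01330564  0.22      ]
```

View pics/r0.png

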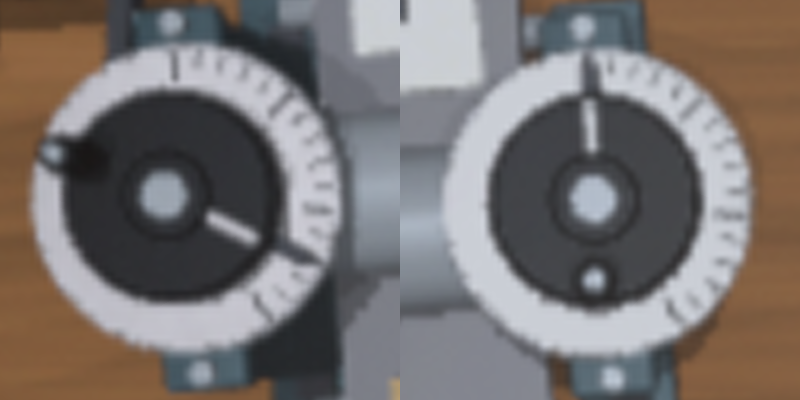

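The rectified view is 0.45 mm per pixel. The left plate centre is near (186,198) with its pointer tip at (312,262), between the 13th and 14th lines. The right plate centre is near (598,202) with its pointer almost at the first line. Plate diameters come out at 140 mm and the spacing at 320 mm, as given. Next I'll measure the angles numerically.

```bash
cat >> h.py <<'E'
CL=np.array([.544,.3068]);CR=np.array([.5724,-.0124]);YAW=np.arctan2(CR[0]-CL[0],CL[1]-CR[1])
def prof(im,C,z,r0,r1):
    th=np.deg2rad(np.arange(-15,175,.5)); a=YAW-th
    g=cv2.cvtColor(im,cv2.COLOR_RGB2GRAY).astype('f4'); v=0
    for r in np.linspace(r0,r1,12):
        p=proj("top",np.c_[C[0]+r*np.cos(a),C[1]+r*np.sin(a),np.full(len(a),z)]).astype('f4')
        v=v+cv2.remap(g,p[:,0].copy(),p[:,1].copy(),cv2.INTER_CUBIC).ravel()/12
    return np.rad2deg(th),v
def peak(t,v):
    w=v-np.median(v); i=np.argmax(w); s=slice(max(i-16,0),i+17); ww=np.clip(w[s]-.3*w[i],0,None)
    return (t[s]*ww).sum()/ww.sum(), w[i]
def read(im,C):
    t,v=prof(im,C,.233,.024,.042); i=peak(t,v)
    t,v=prof(im,C,.2125,.051,.056); p=peak(t,-v)
    return "index %.1f (%.0f) pointer %.1f (%.0f)"%(*i,*p)
def refine(im,C):
    # hub cap and plate centre by blob / edge fit
    for z,h,lo in((.237,.014,None),):
        r=rect("top",im,C,z,half=.03,N=240); g=cv2.GaussianBlur(cv2.cvtColor(r,cv2.COLOR_RGB2GRAY),(0,0),3).astype('f4')
        yy,xx=np.mgrid[:240,:240]; m=np.clip(g-130,0,None)*(np.hypot(xx-120,yy-120)<60)
        return C[0]+(119.5-(m*yy).sum()/m.sum())*.00025, C[1]+(119.5-(m*xx).sum()/m.sum())*.00025
E
python3 - <<'E'
from h import *
im=imaging.read_camera("top"); print(np.rad2deg(YAW))
for C in(CL,CR): print(refine(im,C),read(im,C))
t,v=prof(im,CL,.207,.059,.067)
from scipy.signal import find_peaks
print(t[find_peaks(-v,prominence=3)[0]])
t,v=prof(im,CR,.207,.059,.067);print(t[find_peaks(-v,prominence=3)[0]])
# handle top of right dial
r=rect("top",im,CR,.278); cv2.imwrite("pics/rr.png",r[:,:,::-1])
E
```

```text
5.084356916160491
(np.float64(0.5438117691683256), np.float64(0.3067792757880902)) index 121.4 (129) pointer 120.9 (122)
(np.float64(0.5716726012936209), np.float64(-0.012032925075437679)) index 1.2 (114) pointer 1.8 (123)
[  0.   10.   19.   30.   40.   50.   60.   70.   79.5  90.  100.5 110.
 121.  130.  140.  150.5 159. ]
[  0.5  10.   20.5  29.5  40.   50.   60.5  70.   80.   90.5 101.  110.5
 120.5 131.  141.  151.  166.5]
```

The left dial reads 121° and the right 1.5°, with scale lines landing on 10° multiples. I need about 119.5° clockwise. I'll close the fingers, rise, and go across above the press.

```bash
python3 -m jog '[[0,0,4,0,0,0],[0,0,4,0,0,0],[0,0,4,0,0,0],[1.6,-3.5,0,0,0,-0.06],[1.6,-3.5,0,0,0,-0.06],[1.6,-3.5,0,0,0,-0.06],[1.6,-3.5,0,0,0,-0.06],[1.6,-3.5,0,0,0,-0.06]]' 0 && python3 -m jog '[[1.6,-3.5,0,0,0,-0.06],[1.6,-3.5,0,0,0,-0.06],[1.6,-3.5,0,0,0,-0.06],[1.6,-3.5,0,0,0,-0.06],[1.6,-3.5,0,0,0,-0.06],[1.6,-3.5,0,0,0,-0.06],[1.6,-3.5,0,0,0,-0.06],[1.6,-3.5,0,0,0,-0.06]]' && python3 -m jog '[[1.6,-3.5,0,0,0,-0.06],[1.6,-3.5,0,0,0,-0.06],[1.6,-3.5,0,0,0,-0.06],[1.6,-3.5,0,0,0,-0.06],[1.6,-3.5,0,0,0,-0.06],[0,0,0,0,0,0],[0,0,0,0,0,0]]'
```

```text
time_s: 0.87
position: [0.2976, 0.4624, 0.3511]
orientation: [-3.141, 0.0, 2.511]
wrist_force: [0.8, 0.7, -0.4]
gripper_width: 0.0001
gripper_force: 0.0
time_s: 1.53
position: [0.4255, 0.1822, 0.3514]
orientation: [3.141, 0.0, 2.031]
wrist_force: [0.9, 0.7, 0.8]
gripper_width: 0.0001
gripper_force: 0.0
time_s: 2.12
position: [0.5057, 0.0075, 0.3507]
orientation: [-3.14, -0.0, 1.731]
wrist_force: [0.3, 0.6, -0.4]
gripper_width: -0.0
gripper_force: 0.0
```

```bash
python3 -m jog '[[1.6,-2.85,0,0,0,-0.05],[1.6,-2.85,0,0,0,-0.05],[0,0,-3.4,0,0,0],[0,0,-3.4,0,0,0],[0,0,-3.4,0,0,0],[0,0,0,0,0,0]]'; python3 - <<'E'
from h import *
print(manip.get_state()["position"])
im=imaging.read_camera("side"); p=proj("side",[.54,-.01,.25])[0].astype(int);print(p)
c=im[p[1]-50:p[1]+50,p[0]-65:p[0]+65]
cv2.imwrite("pics/s1.png",cv2.resize(c,None,fx=5,fy=5,interpolation=2)[:,:,::-1])
E
```

```text
time_s: 2.62
position: [0.5353, -0.0466, 0.2428]
orientation: [-3.134, -0.002, 1.636]
wrist_force: [-0.4, 0.4, -2.1]
gripper_width: 0.0001
gripper_force: 0.0
[ 0.53533263 -0.04660131  0.24277876]
[247 150]
```

View pics/s1.png

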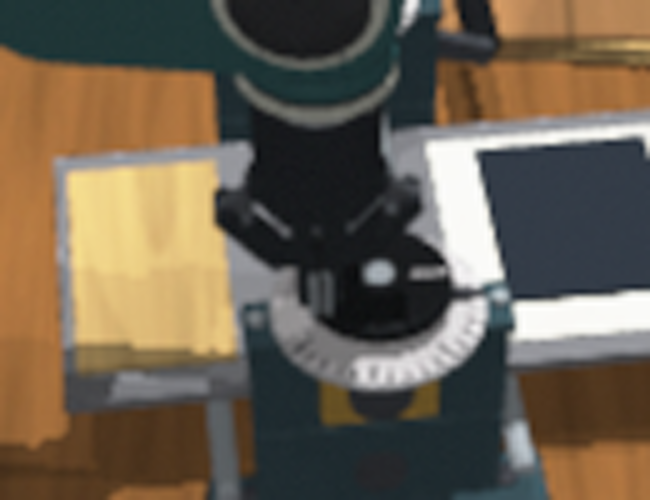

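The closed fingertip stands over the wheel rim, on the near (−y) side of the handle, as planned. Next I'll compute the arc.

```bash
cat >> h.py <<'E'
HUB=np.array([.572,-.0122])
def tool(th,lag=.020):
    a=np.deg2rad(185.1-th); r=np.array([np.cos(a),np.sin(a)]); t=np.array([r[1],-r[0]])
    return HUB+.037*r-lag*t, a-np.pi/2
E
python3 -m jog '[[0,0,0.4,0,0,0]]'
python3 - <<'E'
from h import *
s=manip.get_state();print(s["position"])
p=s["position"][:2]
q,y=tool(1.5);print("approach",(q-p)*100,y-s["orientation"][2])
for k in range(1,20):
    n,_=tool(1.5+6*k);print(1.5+6*k,np.round((n-q)*100,2));q=n
E
```

```text
time_s: 2.75
position: [0.5372, -0.0471, 0.2546]
orientation: [3.142, -0.0, 1.635]
wrist_force: [0.6, -0.8, 1.0]
gripper_width: -0.0001
gripper_force: 0.0
[ 0.53722146 -0.04708571  0.25455579]
approach [-0.08926355  1.26019241] -0.0016069363590527352
7.5 [-0.21  0.39]
13.5 [-0.17  0.41]
19.5 [-0.13  0.42]
25.5 [-0.08  0.43]
31.5 [-0.04  0.44]
37.5 [0.01 0.44]
43.5 [0.05 0.44]
49.5 [0.1  0.43]
55.5 [0.14 0.42]
61.5 [0.19 0.4 ]
67.5 [0.23 0.38]
73.5 [0.26 0.35]
79.5 [0.3  0.32]
85.5 [0.33 0.29]
91.5 [0.36 0.25]
97.5 [0.39 0.21]
103.5 [0.41 0.17]
109.5 [0.42 0.13]
115.5 [0.43 0.08]
```

```bash
python3 -m jog '[[0,0.4,-0.4,0,0,0],[-0.1,0.4,0,0,0,0],[0,0.3,0,0,0,0],[0,0.15,0,0,0,0],[-0.21,0.39,0,0,0,-0.105],[-0.17,0.41,0,0,0,-0.105],[-0.13,0.42,0,0,0,-0.105]]' && python3 -m jog '[[-0.08,0.43,0,0,0,-0.105],[-0.04,0.44,0,0,0,-0.105],[0.01,0.44,0,0,0,-0.105],[0,0,0,0,0,0]]'
python3 - <<'E'
from h import *
s=manip.get_state();print(s["position"],tool(37.5))
im=imaging.read_camera("side"); p=proj("side",[.56,-.01,.25])[0].astype(int)
c=im[p[1]-50:p[1]+50,p[0]-65:p[0]+65]
cv2.imwrite("pics/s2.png",cv2.resize(c,None,fx=5,fy=5,interpolation=2)[:,:,::-1])
E
```

```text
time_s: 3.33
position: [0.5313, -0.0234, 0.2501]
orientation: [3.14, 0.001, 1.313]
wrist_force: [-1.0, -5.0, 1.8]
gripper_width: -0.0002
gripper_force: 2.2
time_s: 3.67
position: [0.5301, -0.0098, 0.25]
orientation: [3.141, -0.0, 0.999]
wrist_force: [0.3, -1.1, 1.0]
gripper_width: 0.0003
gripper_force: 0.5
[ 0.53014441 -0.00975022  0.25002381] (array([ 0.53004333, -0.00926097]), np.float64(1.0053096491487339))
```

View pics/s2.png

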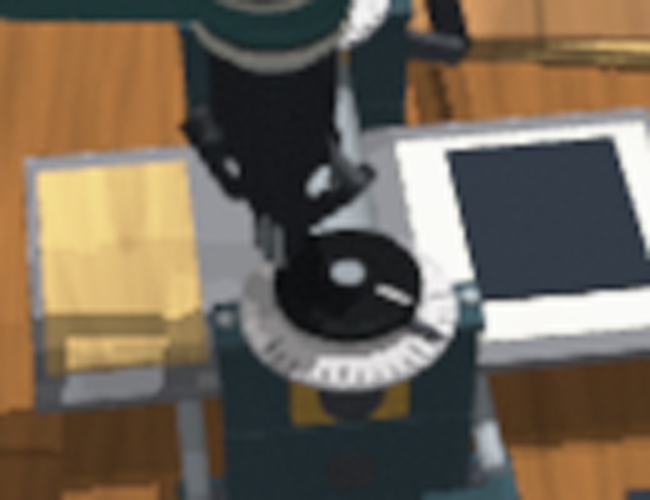

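The dial is turning with about 5 N. The pointer now shows at (430,328) in the crop, roughly 40°. I'll continue to about 103° and then measure.

```bash
python3 -m jog '[[0.05,0.44,0,0,0,-0.105],[0.1,0.43,0,0,0,-0.105],[0.14,0.42,0,0,0,-0.105],[0.19,0.4,0,0,0,-0.105],[0.23,0.38,0,0,0,-0.105],[0.26,0.35,0,0,0,-0.105]]' && python3 -m jog '[[0.3,0.32,0,0,0,-0.105],[0.33,0.29,0,0,0,-0.105],[0.36,0.25,0,0,0,-0.105],[0.39,0.21,0,0,0,-0.105],[0.41,0.17,0,0,0,-0.105],[0,0,0,0,0,0]]'
sed -i 's/def prof(im,C,z,r0,r1):/def prof(im,C,z,r0,r1,cam="top"):/; s/proj("top",np.c_\[C/proj(cam,np.c_[C/; s/def read(im,C):/def read(im,C,cam="top"):/; s/\.042)/.042,cam)/; s/\.056)/.056,cam)/' h.py
python3 - <<'E'
from h import *
s=manip.get_state();print(s["position"],tool(103.5))
im=imaging.read_camera("side"); print(read(im,HUB,"side"))
print(read(imaging.read_camera("top"),HUB))
p=proj("side",[.56,-.01,.25])[0].astype(int)
c=im[p[1]-50:p[1]+50,p[0]-65:p[0]+65]
cv2.imwrite("pics/s3.png",cv2.resize(c,None,fx=5,fy=5,interpolation=2)[:,:,::-1])
E
```

```text
time_s: 4.22
position: [0.5397, 0.014, 0.2497]
orientation: [3.142, 0.0, 0.373]
wrist_force: [-4.0, -1.6, 2.7]
gripper_width: -0.0005
gripper_force: 2.2
time_s: 4.72
position: [0.558, 0.0267, 0.2494]
orientation: [-3.141, 0.0, -0.152]
wrist_force: [0.0, -0.2, 0.4]
gripper_width: -0.0
gripper_force: 0.0
[0.55804014 0.02670456 0.24937838] (array([0.55761963, 0.02732474]), np.float64(-0.14660765716752366))
index 103.1 (151) pointer 102.9 (133)
index 102.8 (33) pointer 32.1 (118)
```

View pics/s3.png

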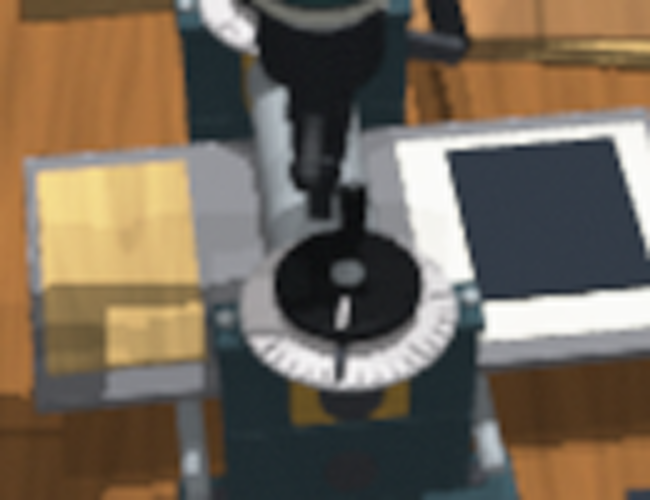

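The pointer at (342,360) reads 103.0°, index and pointer agreeing. I need 18° more.

```bash
python3 -m jog '[[0.42,0.13,0,0,0,-0.105],[0.43,0.08,0,0,0,-0.105],[0.44,0.04,0,0,0,-0.105],[0,0,0,0,0,0]]'
python3 - <<'E'
from h import *
print(read(imaging.read_camera("side"),HUB,"side"))
E
```

```text
time_s: 5.15
position: [0.5708, 0.029, 0.2492]
orientation: [-3.141, 0.0, -0.466]
wrist_force: [0.1, 0.2, -0.3]
gripper_width: -0.0002
gripper_force: 0.3
index 120.9 (129) pointer 120.2 (137)
```

```bash
python3 -m jog '[[-0.9,0.45,0,0,0,0],[-0.9,0.45,0,0,0,0],[0,0,3.5,0,0,0],[0,0,4,0,0,0],[0,0,4,0,0,0],[-4,0,0,0,0,0],[-4,0,0,0,0,0],[-4,0,0,0,0,0]]' && python3 -m jog '[[-3,0,0,0,0,0],[0,-4,0,0,0,0],[0,-4,0,0,0,0],[0,0,0,0,0,0],[0,0,0,0,0,0]]'
python3 - <<'E'
from h import *
print(read(imaging.read_camera("side"),HUB,"side"))
im=imaging.read_camera("top")
print(read(im,HUB),'|',read(im,CR),'| L',read(im,CL))
cv2.imwrite("pics/f.png",im[:,:,::-1])
E
```

```text
time_s: 5.87
position: [0.4307, 0.0382, 0.3643]
orientation: [-3.141, -0.0, -0.463]
wrist_force: [-0.2, -0.4, 1.0]
gripper_width: 0.0001
gripper_force: 0.0
time_s: 6.28
position: [0.4016, -0.0432, 0.3643]
orientation: [-3.141, -0.001, -0.467]
wrist_force: [-0.2, -0.1, 0.4]
gripper_width: -0.0001
gripper_force: 0.0
index 121.1 (172) pointer 120.1 (150)
index 120.9 (120) pointer 121.3 (123) | index 121.7 (120) pointer 121.8 (123) | L index 121.4 (133) pointer 120.9 (125)
```

View pics/f.png

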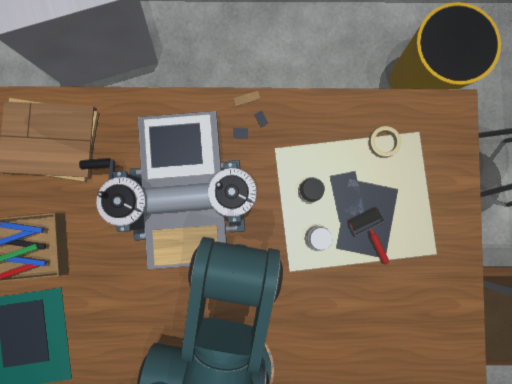

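The pointers are parallel (dials at (121,201) and (232,191)), both reading about 121°. The hand is clear and the loose things haven't moved.

```bash
python3 -c "
from plant import job
print(job.job_done())"
```

```text
the job is handed in; nothing more can be done
None
```

The right dial now reads about 121°, the same as the left to within about 1° as measured in the camera images; the hand is clear, nothing else was moved, and the job is handed in (no verdict was returned).

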